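# Draw the sprung gauge rod out to its length mark

### The job

Lift the domed green dust lid off the rod gauge by its black knob and set it down on the bench beside the gauge, rim down and without dropping it. Then grip the black handle of the sprung telescoping rod that stood under the lid, pull it straight up until the red ring on it is level with the tip of the yellow pointer on the gauge's post, and finish holding it there: the spring pulls it back, so do not let go. Leave the pointer where it is set, keep the lid upright, and do not disturb the other things on the bench.

Things in the scene. Friction and masses are not known exactly. Their poses are not given: they have to be found in the camera images.
- gauge: rod gauge, fixed to the bench: grey plate 135x135x8 mm, round steel housing, post. Origin on the rod's axis at bench height; z up; yaw varies up to 0.5. The housing's shoulder (112 mm dia, the lid stands on it) is 34 mm high; within the lid its 92 mm round deck is 44 mm high. Post 12x6 mm, 167 mm high, 100 mm from the axis on the gauge's -y side; its plate tongue ends at 125 mm
- lid: loose domed green dust lid, 106 mm across, 66 mm high without its knob, hollow (4 mm wall), about 0.2 kg; origin at the centre of its rim (underside), z up. At the start it stands on the housing's shoulder over the rod; the rod's top is 56 mm above the lid's rim, so raise it 70 mm before moving sideways
- lid_knob (a point): centre of the lid's round black knob (25 mm dia, 22 mm high), on the lid's axis 83 mm above its rim; 117 mm above the bench at the start, 83 mm when the lid stands on the bench
- rod_grip (a point): centre of the black ribbed handle at the top of the telescoping steel rod: upright cylinder 20 mm dia, 28 mm high, on the gauge's axis, 70 mm above the bench when the rod is in. Right above it is the red ring.
- rod_ring (a point): centre of the red ring (25 mm dia, 6 mm thick) that tops the rod's handle, 17 mm above the handle's centre; 87 mm above the bench when the rod is in
- rod (a joint): how far the rod is drawn out upwards, m: 0 in, 0.085 at its end stop. The spring pulls it back in with 2.7 N at 0 and 0.9 N more per 10 mm (about 9 N at 70 mm), plus its weight of 1 N.
- pointer: brass clamp block (20x16x14 mm, origin at its centre) on the post, 100 mm from the rod's axis, carrying the yellow pointer; it is held by friction at a height that differs each time
- mark (a point): tip of the yellow cone-shaped pointer, 70 mm from the rod's axis, pointing level at the rod; 127 to 157 mm above the bench: the height to which the red ring's centre must be pulled
- tin: bystander: small round grey metal tin, 65 mm dia, 28 high; origin at the centre of its underside
- pliers: bystander: flat-nose pliers with black handles, 153 mm long; origin at the centre of its underside
- grey_eraser: bystander: grey rubber block, 22x46x14 mm; origin at the centre of its underside
- glue_bottle: bystander: small white glue bottle with a blue nozzle, 28 mm dia, 70 high; origin at the centre of its underside
- wax_bar: bystander: red-brown bar of polishing compound, 35x86x27 mm; origin at the centre of its underside
Not all that is in view belongs to the job. Of the things that look like the gauge, the larger one is meant.

How it is judged (in metres and radians):
On the way:
1. the lid stands on the bench, rim down, let go, with the rod still in (height (world z) of lid_knob between 0.074 and 0.09 m and angle between lid_knob's own z axis and vertical below 0.12 rad and contact force between the fingers and lid below 0.1 N and linear speed of lid below 0.02 m/s and horizontal distance between lid_knob and gauge above 0.1 m and value of joint rod below 0.01 m), for 0.2 s.
At the end, for the whole second after the job is handed in: the fingers hold the rod still with its red ring within 6 mm of the height of the pointer's tip, the rod not touching the lid; the lid stands let go on the bench beside the gauge, rim down (tilt under 0.12 rad, knob centre 74 to 90 mm above the bench, more than 100 mm from the rod's axis) (z of rod_ring in the frame of mark between -0.006 and 0.006 m and velocity of joint rod between -0.01 and 0.01 m/s and contact force between the fingers and rod above 2 N and contact force between each of rod, the fingers and lid below 0.1 N and horizontal distance between lid_knob and gauge above 0.1 m and height (world z) of lid_knob between 0.074 and 0.09 m and angle between lid_knob's own z axis and vertical below 0.12 rad and linear speed of lid below 0.02 m/s); the arm keeps its last pose, push and grip.
It fails at once if the lid is let go in the air or dropped (rim more than 25 mm above the bench, off the gauge, not in the fingers) (contact force between the fingers and lid below 0.01 N and height (world z) of lid above 0.025 m and horizontal distance between lid and gauge above 0.04 m).
It fails at once if the lid is tipped by more than 0.7 rad (angle between lid's own z axis and vertical above 0.7 rad).
It fails at once if the pointer is moved by more than 4 mm (distance of mark from where it was at the start of the episode above 0.004 m).
It fails at once if a bystander is moved by more than 20 mm (distance of any of tin, pliers, grey_eraser, glue_bottle, wax_bar from where it was at the start of the episode above 0.02 m).
It also fails if it takes over 54 s, if anything falls off the work surface, if the arm or the gripper's body presses on something with over 40 N, if the wrist force passes 120 N, or if a joint passes its speed limit or range.

### The arm

A 6-joint arm with a two-finger parallel gripper is mounted at the origin on a cart in front of the work surface, level with it; the furniture and walls round the work are solid. World frame = base frame: x ahead of the robot, y to its left, z up, the work surface at z = 0. Lengths are in mm, angles in rad, forces in N, time in s.
With the tool pointing down it reaches from about 350 to 975 mm from the base axis. Payload 7.1 kg.
Tool frame: the origin (TCP) lies midway between the tips of the shut fingers; the grasp point (between the pads) lies 19 mm behind it; z points along the fingers, y is the direction in which the jaws open and shut (so a half turn about z gives the same grasp; the last joint's range is limited). The gripper opens to 88 mm and grips with 3 to 60 N. Pads are 20 mm wide; open, the fingers measure 115 mm over their backs; the gripper's body (75 mm by 178 mm) begins 61 mm behind the grasp point.
Start: joints at [1.089, 0.423, 1.63, -0, 1.089, -0.019], TCP at [279.002, 559.252, 222.675] pointing down, gripper open.
Joint ranges: [-3, 3], [-0.9, 2.11], [0.09, 2.58], [-1.31, 4.45], [0.11, 2.69], [-2.54, 2.54]. Speed limits (rad/s): [2.39, 2.39, 3.01, 3.14, 3.14, 3.14].

### API

Orientations are given as a 3x3 rotation matrix whose columns are the frame's x, y, z axes.
In Python, from station import bot gives the robot as it stands. Calls block until the motion is done:
- bot.goto(position, orientation): joint-space move of the TCP to a pose.
- bot.movel(position, velocity=150, orientation=None, stop_force=None): straight line of the TCP; orientation=None keeps the orientation; velocity is the mean speed in mm/s. With stop_force (N) it stops when the force on the tool has changed by that much, and returns True; else False.
- bot.movej(angles): joint-space move.
- bot.let_go() and bot.gripper_close(newtons=None): open the fingers fully, or close them until they stop; newtons is the grip in N (None keeps the last).
- bot.dwell(seconds).
- bot.inverse_kinematics(position, orientation): joint angles nearest the present ones, or None.
- bot.state(): the state.
- bot.camera(name): name is "scene" or "top"; returns a dict with "img" (480x640x3 uint8, red, green, blue), "depth" (480x640 float32, mm along the optical axis (not along the pixel's ray), 0 where there is no reading), "mtx" (3x3 intrinsics, pixels), "extrinsics" (4x4, takes a point from camera to world coordinates). Camera axes: x right, y up, looking along -z (the intrinsics and any distortion apply to the point x, -y, -z); pixel columns grow to the right and rows downward; lengths in mm; the calibration is good to about 2 mm. A picture is of the moment at which its call begins.
A pose or a line that the arm cannot do raises bot.PlanningError and nothing moves.
- bot.job_done(): hands the job in, once; it reports no verdict.
The state is a dict: "clock": time; "qpos": joint angles; "joint_vel": joint speeds; "tau": joint torques, N m; "ee_pos": TCP position; "tool_rot": TCP orientation; "force": force on the tool from outside, world axes, zero at the start; "wrist_torque": the same for the moment, N m; "grip_width": opening from 0.0 (shut) to 1.0 (fully open).
Only numpy, scipy, OpenCV 4.12 (cv2) and the standard library are available. Lean on these libraries where they do the work, as an engineer would, in place of code of your own. Each camera call takes 0.05 s, during which the arm holds its last target.

## Working session

There is one attempt and no reset: what is moved stays moved. The work goes in short steps, each a Python script; the robot and the scene stay as the last script left them, time stands still between calls to the robot, and variables do not carry over. Pictures are saved under pics/ and viewed, and the job is handed in when it is done.

```bash
ls; mkdir -p pics
python3 - <<'E'
from station import bot
import cv2,numpy as np
for n in("scene","top"):
    c=bot.camera(n)
    cv2.imwrite(f"pics/{n}0.png",c["img"][:,:,::-1]); np.savez(f"{n}0.npz",**{k:c[k] for k in("img","depth","mtx","extrinsics")})
    print(n,c["mtx"],c["extrinsics"],[k for k in c])
print(bot.state())
E
```

```text
pics
scene [[443.07784436   0.         320.61989306]
 [  0.         443.07784436 242.69676404]
 [  0.           0.           1.        ]] [[ 8.67571727e-01  3.58069190e-01 -3.45117014e-01  1.27266419e+02]
 [-4.97257814e-01  6.14340405e-01 -6.12634094e-01 -7.65649083e+02]
 [-7.34606734e-03  7.03116151e-01  7.11037069e-01  1.02778542e+03]
 [ 0.00000000e+00  0.00000000e+00  0.00000000e+00  1.00000000e+00]] ['img', 'depth', 'mtx', 'extrinsics']
top [[542.82468095   0.         320.40899197]
 [  0.         542.82468095 236.7068705 ]
 [  0.           0.           1.        ]] [[-2.45142755e-02  9.95686674e-01 -8.94823875e-02  4.65009996e+02]
 [-9.99699373e-01 -2.43744887e-02  2.65473776e-03  3.19621305e+01]
 [ 4.62199571e-04  8.95205657e-02  9.95984867e-01  1.58051092e+03]
 [ 0.00000000e+00  0.00000000e+00  0.00000000e+00  1.00000000e+00]] ['img', 'depth', 'mtx', 'extrinsics']
{'clock': 0.1, 'qpos': array([ 1.08897282e+00,  4.23773322e-01,  1.63060441e+00, -1.71680851e-05,
        1.08860413e+00, -1.90187613e-02]), 'joint_vel': array([ 0.00047622, -0.0015427 , -0.0020033 ,  0.00159051,  0.00037796,
       -0.00230378]), 'tau': array([ 8.72295714e-04, -5.45611167e+01, -2.74324393e+01,  6.45337114e-02,
        1.87623454e-02, -3.89292813e-05]), 'ee_pos': array([278.79569254, 558.81053131, 221.97747479]), 'tool_rot': array([[-8.94807368e-01,  4.46451987e-01, -6.30278325e-04],
       [ 4.46452432e-01,  8.94806512e-01, -1.23810475e-03],
       [ 1.12228236e-05, -1.38925454e-03, -9.99999035e-01]]), 'force': array([-0.26218532, -0.22752152, -0.56205152]), 'wrist_torque': array([ 0.02513652, -0.03714284,  0.01745367]), 'grip_width': 1.0039179515129835}
```

View pics/scene0.png

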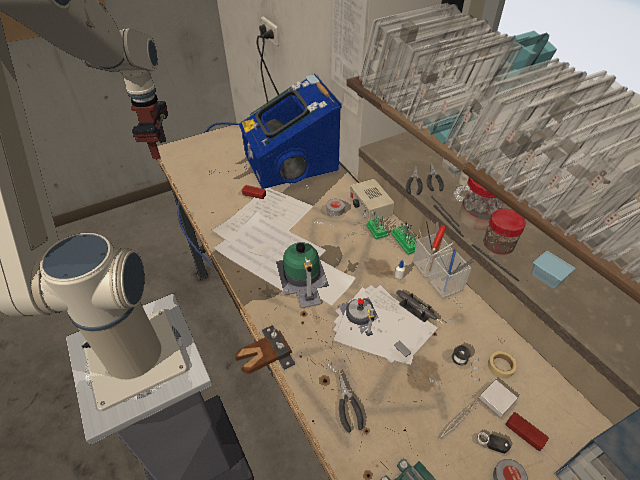

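View pics/top0.png

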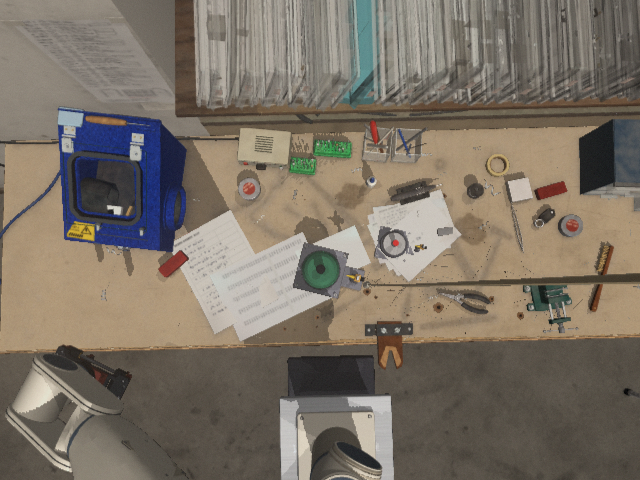

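Candidates: the larger gauge with the green lid is at top (320,268) / scene (302,262). A smaller look-alike with no lid and a red top is at top (393,243) / scene (361,308). I choose the larger one and will check it in a crop, then measure.

```bash
cat > h.py <<'E'
import numpy as np,cv2
def cloud(c):
    d=c["depth"].astype(float);v,u=np.mgrid[0:480,0:640];K=c["mtx"]
    p=np.stack([(u-K[0,2])/K[0,0]*d,-(v-K[1,2])/K[1,1]*d,-d],-1)
    E=c["extrinsics"];w=p@E[:3,:3].T+E[:3,3];w[d==0]=np.nan;return w
E
python3 - <<'E'
from h import *
for n,(a,b,s,t) in dict(top=(280,225,90,75),scene=(265,225,90,90)).items():
    c=np.load(n+"0.npz");im=c["img"][:,:,::-1]
    cv2.imwrite(f"pics/{n}crop.png",cv2.resize(im[b:b+t,a:a+s],None,fx=6,fy=6,interpolation=cv2.INTER_CUBIC))
    w=cloud(c);hsv=cv2.cvtColor(c["img"],cv2.COLOR_RGB2HSV)
    sub=np.zeros((480,640),bool);sub[b:b+t,a:a+s]=1
    Hh,S,V=[hsv[...,i] for i in range(3)]
    g=sub&(Hh>45)&(Hh<90)&(S>90)
    y=sub&(Hh>18)&(Hh<34)&(S>140)&(V>120)
    k=sub&(w[...,2]>106)&(np.linalg.norm(w[...,:2]-np.nanmedian(w[g][:,:2],0),axis=-1)<25)
    for nm,m in(("green",g),("yellow",y),("knob",k)):
        q=w[m];print(n,nm,m.sum(),np.argwhere(m).mean(0)[::-1],np.nanmin(q,0).round(),np.nanmedian(q,0).round(1),np.nanmax(q,0).round())
    q=w[g];q=q[q[:,2]>40]
    # sphere/axis: circle at lower band
    print("bench z",np.nanmedian(w[(np.abs(w[...,2])<20)&sub][:,2]))
    k2=w[y]; print(k2[:40].round(0).tolist())
    print("line",w[[284,282,281],[420,500,560]].round())
E
```

```text
top green 490 [322.96938776 273.24285714] [461. -13.  74.] [495.8  18.6  98.8] [545.  67. 109.]
top yellow 22 [352.18181818 276.59090909] [474. -73.  11.] [487.8 -52.  151.4] [491. -39. 157.]
top knob 59 [321.38983051 269.6440678 ] [485.  -1. 106.] [506.5  28.6 126.7] [519.  40. 136.]
bench z 2.6513645277393607
[[491.0, -39.0, 153.0], [491.0, -42.0, 151.0], [491.0, -44.0, 151.0], [491.0, -47.0, 149.0], [490.0, -50.0, 151.0], [490.0, -52.0, 153.0], [490.0, -49.0, 11.0], [488.0, -44.0, 157.0], [488.0, -47.0, 147.0], [488.0, -49.0, 155.0], [488.0, -52.0, 154.0], [488.0, -55.0, 150.0], [488.0, -58.0, 145.0], [485.0, -50.0, 150.0], [485.0, -52.0, 157.0], [485.0, -55.0, 151.0], [485.0, -57.0, 154.0], [485.0, -73.0, 150.0], [483.0, -55.0, 148.0], [482.0, -57.0, 156.0], [474.0, -67.0, 157.0], [474.0, -70.0, 155.0]]
line [[ 465.  -13. 1337.]
 [ 465.  -12. 1448.]
 [ 465.  -11. 1483.]]
scene green 866 [299.7852194 261.5704388] [456. -22.  35.] [489.6   8.8  92. ] [554.  67. 127.]
scene yellow 5 [305.2 260.4] [471. -69. 145.] [488.1 -41.4 149.6] [491. -34. 152.]
scene knob 30 [299.46666667 248.76666667] [497.  18. 111.] [502.5  23.2 121.5] [510.  31. 130.]
bench z 1.6686670604319715
[[491.0, -34.0, 148.0], [488.0, -38.0, 150.0], [487.0, -41.0, 150.0], [488.0, -44.0, 152.0], [471.0, -69.0, 145.0]]
line [[ 796. -179.   -1.]
 [ 917. -342.  105.]
 [ 990. -445.  173.]]
```

View crops.

View pics/topcrop.png

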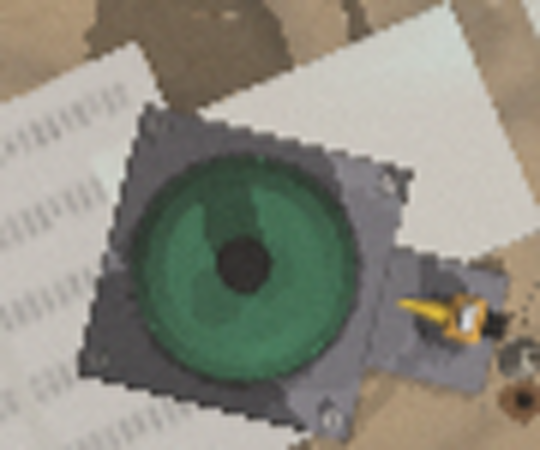

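View pics/scenecrop.png

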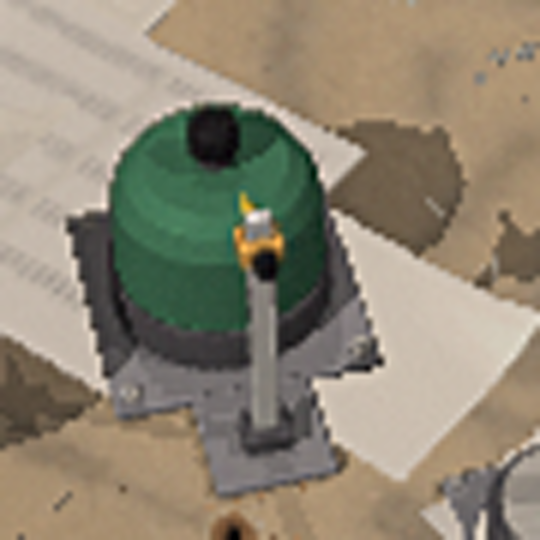

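The crops show the larger gauge: lid on its housing, black knob at top (320.5,269), cone tip at top (347,275.5) and scene (305,258). It matches the description. Next I triangulate.

```bash
cat >> h.py <<'E'
from scipy.optimize import least_squares
def proj(c,P):
    E=np.linalg.inv(c["extrinsics"]);p=E[:3,:3]@np.asarray(P,float)+E[:3,3]
    K=c["mtx"];return np.array([K[0,2]+K[0,0]*p[0]/-p[2],K[1,2]-K[1,1]*p[1]/-p[2]])
def tri(obs,x0=(500,20,120)):
    r=least_squares(lambda P:np.concatenate([proj(c,P)-uv for c,uv in obs]),x0);return r.x,r.fun
E
python3 - <<'E'
from h import *
T=np.load("top0.npz");S=np.load("scene0.npz")
def dark(c,box):
    a,b,s,t=box;g=cv2.cvtColor(c["img"],cv2.COLOR_RGB2GRAY)[b:b+t,a:a+s]
    m=g<48;q=np.argwhere(m);return q.mean(0)[::-1]+[a,b],m.sum()
kt,n1=dark(T,(312,260,18,18));ks,n2=dark(S,(292,240,18,15));print(kt,n1,ks,n2)
print("knob",tri([(T,kt),(S,ks)]))
tt=np.array([346.3,275.2]);ts=np.array([304.8,257.3])
print("tip",tri([(T,tt),(S,ts)]))
def fit(p):
    x,y,yaw,h=p;tip=[x+70*np.sin(yaw),y-70*np.cos(yaw),h]
    return np.concatenate([proj(T,[x,y,118])-kt,proj(S,[x,y,117])-ks,proj(T,tip)-tt,proj(S,tip)-ts])
r=least_squares(fit,[505,25,-.2,150]);print(r.x,r.fun.round(2))
# objects: heights map near gauge
w=cloud(T);m=(w[...,2]>10)&(w[...,2]<200)&(w[...,0]>300)&(w[...,0]<800)&(np.abs(w[...,1])<500)
n,l,st,ce=cv2.connectedComponentsWithStats(m.astype(np.uint8))
for i in range(1,n):
    if st[i,4]>15:
        q=w[l==i];print(ce[i].round(),np.nanmin(q,0).round(),np.nanmax(q,0).round())
E
```

```text
[319.89473684 267.84210526] 19 [300.34177215 247.37974684] 79
knob (array([511.3069177 ,  31.99164016, 116.38524383]), array([-0.16916335,  0.40585199,  0.4655027 , -0.04561828]))
tip (array([489.42319495, -36.98877058, 150.81857672]), array([-0.1370081 ,  0.3251074 ,  0.36046906, -0.03590489]))
[ 5.10881663e+02  3.09181780e+01 -3.04603304e-01  1.49616485e+02] [ 0.23  0.54  0.5   0.09 -0.59  0.17  0.33 -0.06]
[164. 213.] [569. 408.  11.] [800. 500. 200.]
[493. 171.] [ 773. -500.   10.] [ 798. -463.   28.]
[310. 172.] [794.  42.  10.] [800.  71.  27.]
[371. 181.] [ 748. -136.   12.] [ 777. -109.   72.]
[249. 188.] [718. 200.  10.] [782. 265.  39.]
[412. 192.] [ 699. -316.   10.] [ 759. -179.   37.]
[476. 190.] [ 711. -447.   10.] [ 750. -404.   39.]
[439. 201.] [ 691. -333.   10.] [ 711. -303.   16.]
[445. 230.] [ 600. -359.   10.] [ 634. -310.   24.]
[352. 228.] [623. -73.  10.] [635. -56.  17.]
[393. 243.] [ 539. -232.   10.] [ 626. -141.   68.]
[457. 235.] [ 592. -381.   10.] [ 613. -360.   19.]
[320. 269.] [449. -48.  10.] [582.  91. 136.]
[420. 247.] [ 555. -280.   10.] [ 572. -231.  123.]
[173. 263.] [503. 412.  11.] [577. 494.  35.]
[352. 277.] [462. -86.  10.] [513. -26. 172.]
[408. 276.] [ 472. -234.   10.] [ 506. -205.   17.]
[214. 276.] [488. 323.  10.] [508. 350.  21.]
[297. 283.] [462.  90.  10.] [482. 110.  18.]
[469. 301.] [ 375. -454.   10.] [ 438. -306.   23.]
[216. 326.] [338. 309.  10.] [389. 352.  26.]
[389. 331.] [ 300. -204.   11.] [ 360. -122.   46.]
```

```bash
cat >> h.py <<'E'
AX=np.array([509.5,31.0]);YAW=-0.30
def ori(a):
    y=np.array([np.cos(a),np.sin(a),0]);z=np.array([0,0,-1.]);return np.stack([np.cross(y,z),y,z],1)
E
python3 - <<'E'
from h import *
from station import bot
T=np.load("top0.npz");S=np.load("scene0.npz")
kt=np.array([320.1,268.8]);ks=np.array([300.3,247.3]);tt=np.array([346.3,275.2]);ts=np.array([304.8,257.3])
print(tri([(T,kt),(S,ks)]))
def fit(p):
    x,y,yaw,h=p;tip=[x+70*np.sin(yaw),y-70*np.cos(yaw),h]
    return np.concatenate([proj(T,[x,y,122])-kt,proj(S,[x,y,117])-ks,proj(T,tip)-tt,proj(S,tip)-ts])
r=least_squares(fit,[505,25,-.2,150]);print(r.x,r.fun.round(2))
x,y,yaw,_=r.x
for a in(yaw,yaw+np.pi):
    print(a,[bot.inverse_kinematics(p,ori(a)) for p in([x,y,240],[x,y,50],[500,215,70])])
E
```

```text
(array([509.54664013,  31.10690705, 118.26359807]), array([-0.03025115,  0.07267799,  0.08329694, -0.0081462 ]))
[ 5.09459288e+02  3.08783434e+01 -2.86059705e-01  1.50066143e+02] [ 0.06  0.06  0.11  0.36 -0.42  0.23  0.34 -0.05]
-0.2860597052112215 [array([ 3.72185511e-02,  2.32885732e-01,  1.86436653e+00, -4.44089210e-16,
        1.04434039e+00,  3.23278256e-01]), array([ 3.72185511e-02,  5.34547101e-01,  1.97629284e+00, -4.44089210e-16,
        6.30752708e-01,  3.23278256e-01]), array([ 3.84231989e-01,  5.32895288e-01,  1.89687204e+00, -4.44089210e-16,
        7.11825323e-01,  6.70291694e-01])]
2.8555329483785714 [None, None, array([ 3.84231989e-01,  5.32895288e-01,  1.89687204e+00, -4.44089210e-16,
        7.11825323e-01, -2.47130096e+00])]
```

The two views agree: axis (509.5, 31), knob z 118 (given 117), yaw about -0.29, tip z about 150 (in range 127–157). Now I grasp the knob.

Run:
```python
from h import *
from station import bot
R=ori(-0.29)
bot.goto([AX[0],AX[1],230],R)
bot.movel([AX[0],AX[1],150],120)
c=bot.camera("scene");cv2.imwrite("pics/s1.png",cv2.resize(c["img"][190:310,230:390,::-1],None,fx=5,fy=5))
s=bot.state();print(s["clock"],s["ee_pos"],s["force"])
print(bot.movel([AX[0],AX[1],104.5],60,stop_force=8))
bot.gripper_close(25)
s=bot.state();print(s["clock"],s["ee_pos"],s["force"],s["grip_width"]*88)
c=bot.camera("scene");cv2.imwrite("pics/s2.png",cv2.resize(c["img"][190:310,230:390,::-1],None,fx=5,fy=5))
```

```text
3.0417 [510.14733729  31.12636551 150.70584514] [-0.58105784 -0.35985132  0.7888049 ]
False
4.95 [509.66359094  30.98210896 104.47384538] [ 0.94941802 -0.61262798 -1.46808002] 24.281460379241423
```

View pics/s2.png

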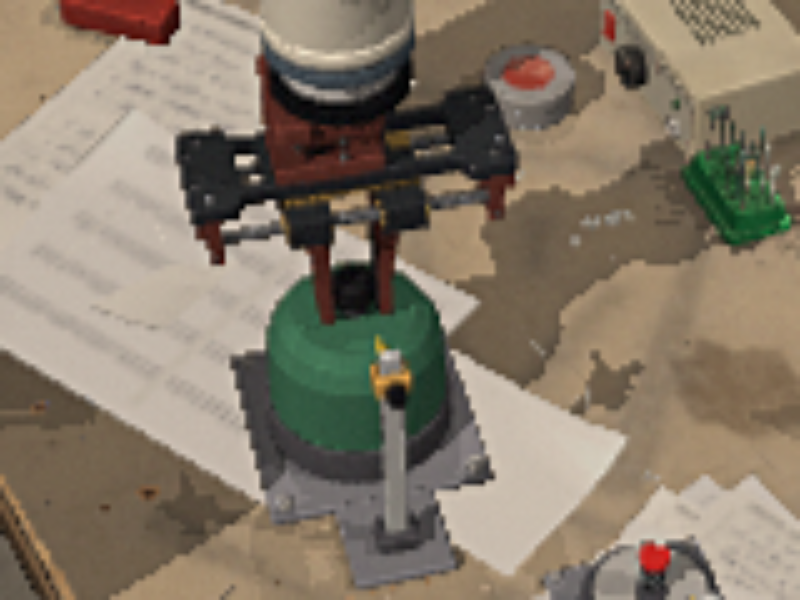

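The knob is between the fingers at (353,288) in the crop, with a 24 mm gap against the 25 mm knob. Lifting now, then moving to the +y side.

Run:
```python
from h import *
from station import bot
bot.movel([AX[0],AX[1],190],90)
s=bot.state();print(s["clock"],s["ee_pos"],s["force"],s["grip_width"]*88)
c=bot.camera("scene");cv2.imwrite("pics/s3.png",cv2.resize(c["img"][190:310,230:390,::-1],None,fx=5,fy=5))
```

```text
6.1 [509.01691371  30.98640864 189.43005217] [-0.09402734 -0.83903293 -2.37194154] 24.20911473818261
```

View pics/s3.png

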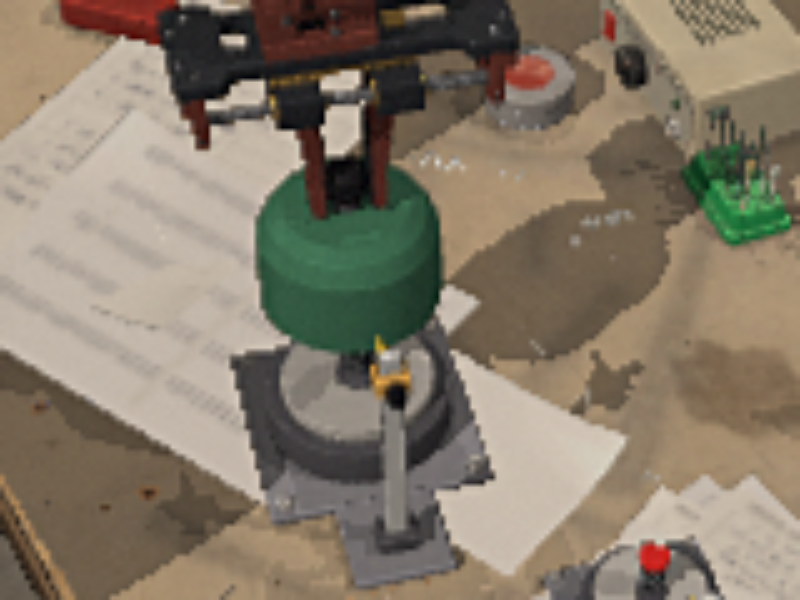

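The lid hangs level at crop (350,250), with the handle visible below it at (353,368). Next I carry it over and set it down.

Run:
```python
from h import *
from station import bot
bot.movel([505,220,190],120)
bot.movel([505,220,85],80)
r=bot.movel([505,220,66],20,stop_force=4)
s=bot.state();print(r,s["clock"],s["ee_pos"],s["force"],s["grip_width"]*88)
c=bot.camera("scene");cv2.imwrite("pics/s4.png",cv2.resize(c["img"][150:270,210:370,::-1],None,fx=5,fy=5))
```

```text
True 10.0417 [504.90987913 219.91947432  70.28750388] [-1.15728394 -0.63102343  4.12294275] 24.236491488980256
```

View pics/s4.png

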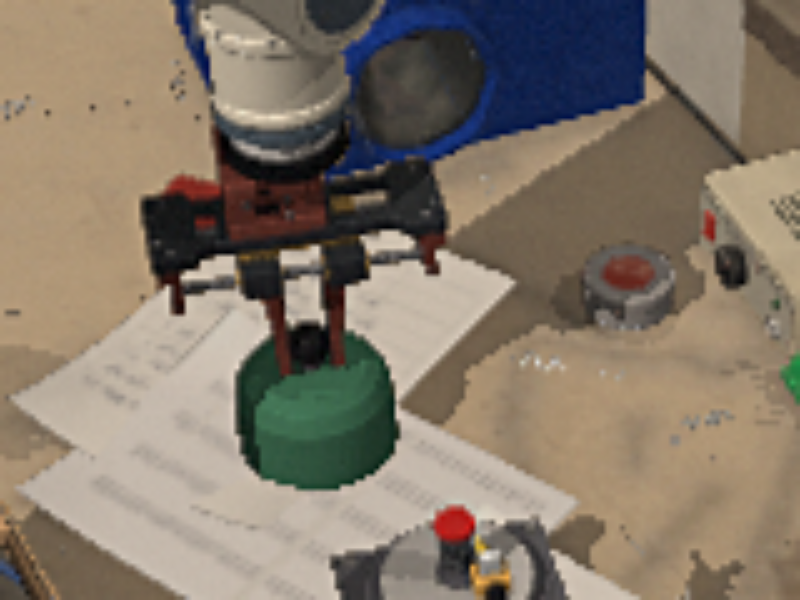

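Contact came at TCP 70.3 (expected 70.5) and the lid is upright at crop (318,415). I release it, retreat and take new pictures.

Run:
```python
from h import *
from station import bot
bot.let_go()
bot.movel([505,220,190],100)
s=bot.state();print(s["clock"],s["ee_pos"],s["grip_width"])
for n in("scene","top"):
    c=bot.camera(n); np.savez(f"{n}5.npz",**{k:c[k] for k in("img","depth","mtx","extrinsics")})
    a=(205,160) if n=="scene" else(240,200)
    cv2.imwrite(f"pics/{n}5.png",cv2.resize(c["img"][a[1]:a[1]+120,a[0]:a[0]+150,::-1],None,fx=5,fy=5))
    hsv=cv2.cvtColor(c["img"],cv2.COLOR_RGB2HSV)
    m=((hsv[...,0]<8)|(hsv[...,0]>172))&(hsv[...,1]>170)&(hsv[...,2]>110)
    q=cv2.connectedComponentsWithStats(m.astype(np.uint8));print([(x.round(1).tolist(),int(t[4])) for x,t in zip(q[3],q[2]) if 5<t[4]<5000])
```

```text
12.5167 [504.5499304  219.82134182 189.29311605] 1.0007247985212901
[([479.4, 189.5], 177), ([245.9, 188.9], 41), ([258.3, 191.1], 65), ([351.6, 194.8], 9), ([333.9, 205.5], 13), ([508.2, 222.5], 472), ([438.5, 236.2], 123), ([300.3, 254.6], 38), ([360.4, 301.2], 24), ([529.6, 432.6], 270), ([507.5, 473.9], 76), ([518.2, 472.2], 6)]
[([373.5, 130.9], 87), ([552.2, 189.8], 206), ([571.2, 228.0], 36), ([395.2, 242.7], 20), ([180.2, 261.3], 19), ([320.1, 269.2], 48), ([164.5, 273.8], 11)]
```

View pics/scene5.png

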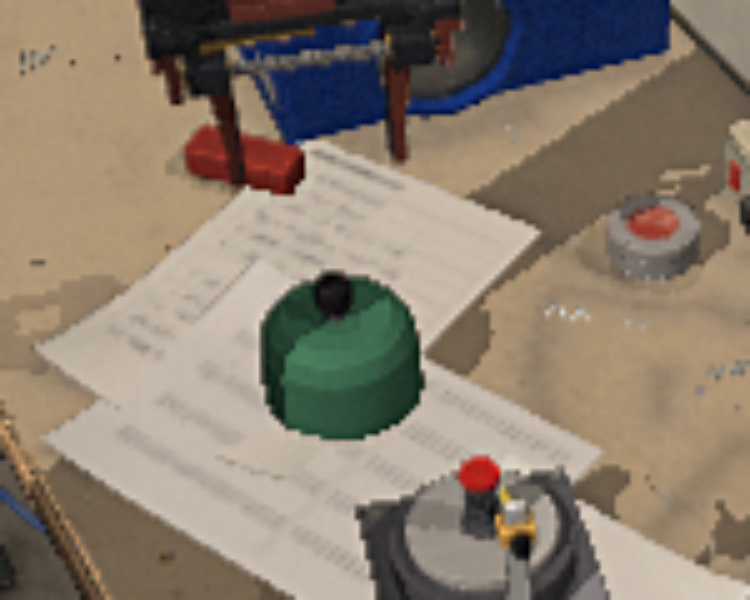

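View pics/top5.png

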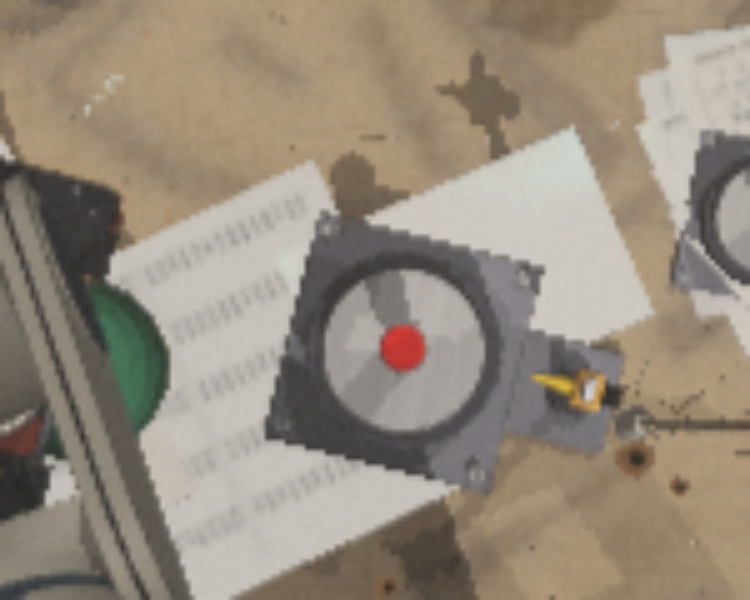

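The lid stands upright at scene crop (340,360), and the red ring shows at scene (300.3,254.6) and top (320.1,269.2). I now refine ring and tip together.

Run:
```python
from h import *
T=np.load("top5.npz");S=np.load("scene5.npz")
print(tri([(T,[320.1,269.2]),(S,[300.3,254.6])]))
print(proj(T,[*AX,90]),proj(S,[*AX,88.5]))
cv2.imwrite("pics/z.png",np.hstack([cv2.resize(c["img"][b:b+24,a:a+24,::-1],(400,400),interpolation=cv2.INTER_NEAREST) for c,a,b in((T,340,264),(S,296,248))]))
P=[]
for tt in([345.6,274.9],[346.3,275.2]):
    for ts in([304.5,256.5],[304.8,257.3]): print(tri([(T,tt),(S,ts)])[0])
```

```text
(array([508.91951476,  31.31754365,  87.9735688 ]), array([-0.09958716,  0.23966641,  0.2736299 , -0.02669222]))
[320.11079139 269.20313472] [300.79415575 254.44496459]
[489.9689852  -35.00097246 151.88751012]
[490.2860309  -35.26763464 148.74408015]
[489.10856604 -36.71883189 153.95001557]
[489.42319495 -36.98877058 150.81857672]
```

View pics/z.png

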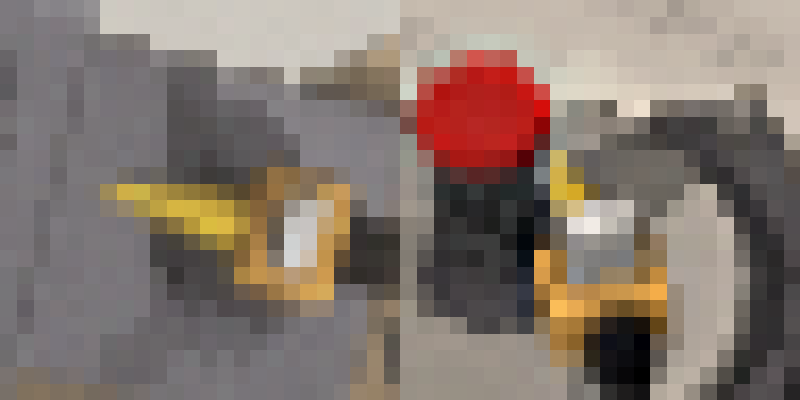

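Run:
```python
from h import *
T=np.load("top5.npz");S=np.load("scene5.npz")
for tt in([345.5,274.9],[345.8,275.]):
  for ts in([305,256.4],[304.8,256.8]):
    def fit(p):
        x,y,yaw,h=p;tip=[x+70*np.sin(yaw),y-70*np.cos(yaw),h]
        return np.concatenate([proj(T,[x,y,90])-[320.1,269.2],proj(S,[x,y,88])-[300.3,254.6],proj(T,tip)-tt,proj(S,tip)-ts])
    r=least_squares(fit,[505,25,-.2,150]);print(r.x.round(2),r.fun.round(2))
for c,n in((T,"T"),(S,"S")):
    w=cloud(c);hsv=cv2.cvtColor(c["img"],cv2.COLOR_RGB2HSV)
    m=(hsv[...,0]>18)&(hsv[...,0]<34)&(hsv[...,1]>120)&(w[...,2]>120)&(np.abs(w[...,0]-485)<35)&(np.abs(w[...,1]+50)<35)
    q=w[m];print(n,len(q),np.median(q,0)); near=q[q[:,1]>-55];print(len(near),near[:,2].mean())
```

```text
[ 5.0904e+02  3.1820e+01 -2.7000e-01  1.5250e+02] [-0.28  0.18  0.23 -0.16  0.17  0.26  0.22 -0.01]
[ 5.0904e+02  3.1810e+01 -2.7000e-01  1.5104e+02] [-0.28  0.18  0.23 -0.16  0.13  0.37  0.34 -0.02]
[ 5.0894e+02  3.1480e+01 -2.7000e-01  1.5293e+02] [-0.16  0.21  0.25 -0.07  0.01  0.22  0.22 -0.02]
[ 5.0894e+02  3.1470e+01 -2.7000e-01  1.5147e+02] [-0.16  0.21  0.25 -0.07 -0.04  0.32  0.34 -0.03]
T 23 [487.77587791 -52.72994147 150.48418642]
13 149.68766704715287
S 6 [488.86058961 -40.6942447  148.89009856]
5 148.9132912187349
```

Run:
```python
from h import *
from station import bot
A=[509.2,31.3]
bot.movel([*A,190],120)
bot.movel([*A,120],100)
r=bot.movel([*A,51.5],50,stop_force=8)
s=bot.state();print(r,s["clock"],s["ee_pos"],s["force"])
bot.gripper_close(45)
s=bot.state();print(s["clock"],s["ee_pos"],s["force"],s["grip_width"]*88)
c=bot.camera("scene");cv2.imwrite("pics/s6.png",cv2.resize(c["img"][170:290,220:380,::-1],None,fx=5,fy=5))
```

```text
False 16.7083 [509.4232037   31.30122319  51.77565453] [-0.33482425 -0.07389509 -0.08302309]
17.7417 [509.79188086  31.17526494  51.57421409] [ 2.91506656 -1.70052179 -1.97053706] 23.556175248672577
```

View pics/s6.png

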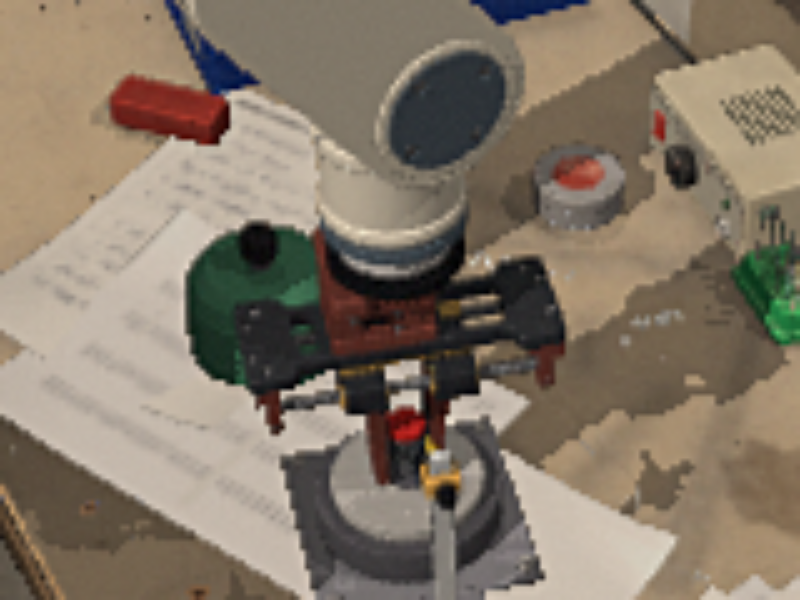

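The fingers straddle the rod at crop (405,450). The 23.6 mm gap suggests the pads bear partly on the 25 mm ring. I raise the grip to 60 N, pull slowly and check for slip.

Run:
```python
from h import *
from station import bot
bot.gripper_close(60)
p=bot.state()["ee_pos"]
for dz in(20,63.5):
    bot.movel([509.2,31.3,51.5+dz],30)
    s=bot.state();print(s["clock"],s["ee_pos"],s["force"],s["grip_width"]*88)
for n in("scene","top"):
    c=bot.camera(n); np.savez(f"{n}7.npz",**{k:c[k] for k in("img","depth","mtx","extrinsics")})
    a=(270,220)
    if n=="scene":cv2.imwrite("pics/s7.png",cv2.resize(c["img"][a[1]:a[1]+60,a[0]:a[0]+80,::-1],None,fx=10,fy=10,interpolation=cv2.INTER_NEAREST))
    hsv=cv2.cvtColor(c["img"],cv2.COLOR_RGB2HSV)
    m=((hsv[...,0]<8)|(hsv[...,0]>172))&(hsv[...,1]>170)&(hsv[...,2]>110)
    q=cv2.connectedComponentsWithStats(m.astype(np.uint8));print([(x.round(1).tolist(),t.tolist()) for x,t in zip(q[3],q[2]) if 3<t[4]<5000 and 280<x[0]<330])
print([proj(np.load("scene5.npz"),[509.2,31.3,h]).round(1) for h in(87,140,150,152)])
```

```text
18.825 [509.74401088  31.18995971  71.51169067] [ 5.96386839 -1.64933291 -4.85441508] 23.06531677364396
20.425 [509.72502554  31.1926079  114.61140331] [ 6.63661142 -2.02256571 -8.60579768] 22.859259054429444
[([300.6, 240.4], [298, 238, 6, 5, 19])]
[]
[array([300.7, 254.8]), array([299.9, 241.9]), array([299.8, 239.4]), array([299.8, 238.9])]
```

View pics/s7.png

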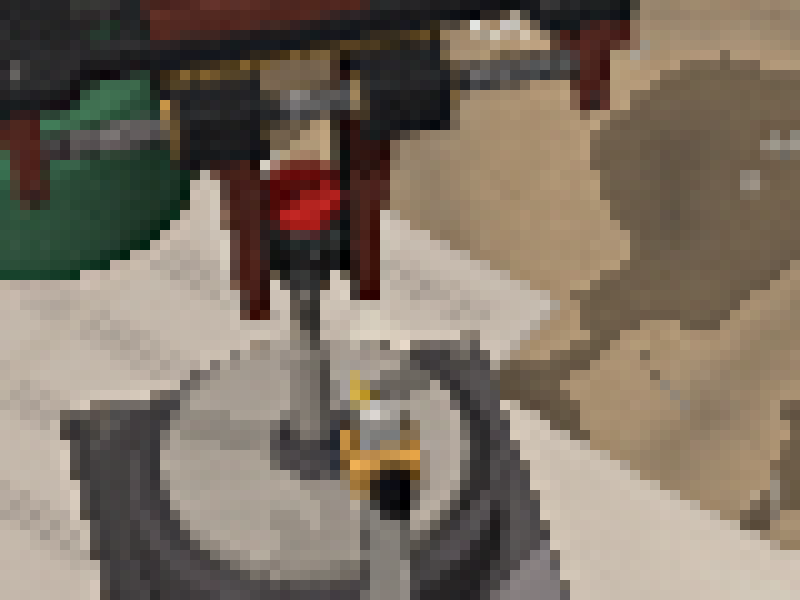

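The rod is up. The ring, at crop (305,195), is between the pads, and the fingers are clear of the pointer tip at crop (355,375). The spring force rose from 4.9 to 8.6 N, as the stiffness predicts if nothing slipped. One more check for ring height and drift.

Run:
```python
from h import *
from station import bot
bot.dwell(1.0)
z=[]
for k in range(4):
    c=bot.camera("scene");w=cloud(c);hsv=cv2.cvtColor(c["img"],cv2.COLOR_RGB2HSV)
    m=((hsv[...,0]<6)|(hsv[...,0]>174))&(hsv[...,1]>200)&(hsv[...,2]>85);m[:234]=0;m[248:]=0;m[:,:296]=0;m[:,306:]=0
    q=np.argwhere(m);y=(hsv[...,0]>18)&(hsv[...,0]<34)&(hsv[...,1]>120)&(w[...,2]>120)&(np.abs(w[...,0]-485)<35)&(w[...,1]>-55)&(w[...,1]<-25)
    print(q.mean(0)[::-1].round(2),len(q),q.min(0),q.max(0),np.nanmedian(w[m],0).round(1),"tip",w[y].round(0).tolist())
S5=np.load("scene5.npz");w5=cloud(S5);h5=cv2.cvtColor(S5["img"],cv2.COLOR_RGB2HSV)
m=((h5[...,0]<6)|(h5[...,0]>174))&(h5[...,1]>200)&(h5[...,2]>85);m[:248]=0;m[264:]=0;m[:,:294]=0;m[:,308:]=0
print("before",np.argwhere(m).mean(0)[::-1],m.sum(),np.nanmedian(w5[m],0).round(1))
w=cloud(c);hs=cv2.cvtColor(c["img"],cv2.COLOR_RGB2HSV);g=(hs[...,0]>45)&(hs[...,0]<90)&(hs[...,1]>90);g[250:]=0;g[:200]=0;g[:,300:]=0
print("lid",np.nanmedian(w[g],0).round(),np.nanmax(w[g][:,2]))
s=bot.state();print(s["clock"],s["ee_pos"],s["force"],s["grip_width"]*88)
```

```text
[300.46 239.62] 26 [237 298] [242 303] [508.8  26.  153. ] tip [[488.0, -39.0, 150.0], [486.0, -42.0, 150.0], [490.0, -40.0, 147.0]]
[300.46 239.62] 26 [237 298] [242 303] [509.3  26.4 152.7] tip [[488.0, -39.0, 151.0], [487.0, -40.0, 148.0], [487.0, -46.0, 154.0]]
[300.37 239.56] 27 [237 298] [242 303] [508.7  26.8 152.6] tip [[488.0, -39.0, 150.0], [486.0, -43.0, 151.0], [488.0, -45.0, 152.0]]
[300.46 239.62] 26 [237 298] [242 303] [508.7  25.7 153.1] tip [[488.0, -40.0, 151.0], [485.0, -44.0, 153.0], [488.0, -45.0, 153.0]]
before [300.43243243 254.56756757] 37 [508.6  29.8  89.9]
lid [477. 185.  39.] 292.79170290595255
21.725 [509.72173415  31.18353164 114.58057855] [  7.36568395  -2.86127902 -10.09327706] 22.6555372319225
```

The ring rose 63 mm by depth and 63 mm by arm travel, which puts its centre at about 150 mm. The tip measures about 150–151 mm and nothing is drifting. Handing in.

```bash
python3 -c "
from station import bot
bot.job_done();s=bot.state();print(s['clock'],s['ee_pos'],s['grip_width']*88)"
```

```text
the job is handed in; nothing more can be done
the job is handed in; nothing more can be done
```

I lifted the lid off by its knob and set it on the bench about 190 mm to the +y side of the gauge, rim down, with contact where expected. I then drew the rod up 63 mm, and the arm is still holding it at a 60 N grip. I handed the job in at about 21.7 s; it reports no verdict.

**Ring against tip:** the ring's centre is at about 150 mm, with arm travel and the camera's depth agreeing on the 63 mm rise. The pointer's tip measured 149–152.5 mm depending on method (depth 149–151, triangulation 151–152.5), so the gap is probably 0–2.5 mm against the 6 mm allowed.

**Hold:** there was no visible slip or drift over the last second. The force on the tool was about 9–10 N, which fits the spring. The jaw gap (23 mm) shows the pads bear at least partly on the 25 mm ring, not only on the 20 mm handle.

**Bench:** the lid looked upright after release. I did not touch the pointer or come near the other things on the bench, but I did not measure them again at the end. My last height check on the lid was spoilt by stray green pixels, so its standing rests on the earlier picture and the contact height.

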